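Clip the check weight onto the snap hook

ROBOT

A 6-joint arm with a two-finger parallel gripper is mounted at the origin on the work surface; the furniture and walls round the work are solid. World frame = base frame: x ahead of the robot, y to its left, z up, the work surface at z = 0. Lengths are in m, angles in degrees, forces in N, time in s.
With the tool pointing down it reaches from about 0.375 to 0.9 m from the base axis. Payload 3.1 kg.
Tool frame: the origin (TCP) lies midway between the tips of the shut fingers; the grasp point (between the pads) lies 19 mm behind it; z points along the fingers, y is the line along which they close (so a half turn about z gives the same grasp; the last joint's range is limited). The gripper opens to 85 mm and grips with 20 to 120 N. Pads are 22 mm wide; open, the fingers measure 114 mm over their backs; the gripper's body (76 mm by 85 mm) begins 54 mm behind the grasp point. The pads swing forward as they close: fully open they stand 13 mm farther back than shut.
Start: joints at [34.349, 30.224, 82.088, -0, 67.689, -10.227], TCP at [0.445, 0.439, 0.231] pointing down, gripper open.
Joint ranges: [-176.69, 176.69], [-43.24, 126.21], [12.49, 139.97], [-82, 262], [0, 151.66], [-163.58, 163.58]. Speed limits (degrees/s): [159.86, 159.86, 180, 180, 180, 180].

INTERFACE

Orientations are given as [roll, pitch, yaw] about the fixed x, y, z axes, in that order (R = Rz(yaw) Ry(pitch) Rx(roll)).
In Python, from workcell import sensors, eyes, bot gives the robot as it stands. The module is installed in compiled form; this text tells all that it offers.
- The arm moves only by the tool step_arm, never from a script. Its argument "rows" is a list of rows, each a list of 7 numbers: the shift along the tool's x, y, z in m, then the turn, a rotation vector about the tool's x, y, z in rad, then the closure, from 0 (fully open) to 1 (shut). A call has 1 to 5 rows; each row shifts and turns the commanded pose from where the row before left it, along the tool's axes as they then stand; what a row does not reach is not made up. A row lasts 1/10 s, in which the tool goes at most 50 mm and 8.59 degrees, less where a joint would pass 70% of its speed; a pose out of reach is approached as far as the arm can. A call is refused whole if a number of a shift passes 0.05 or a number of a turn 0.15, either way. A call with a gripper value outside its range is refused whole. The fingers move at their own pace and stop on an object; the grip force is fixed at half the most. Time passes only in rows, so rows that do not move let the fingers close. It gives the time, the measured TCP pose, the force, the opening and the grip force at its end, in the units of the state.
- sensors.get_obs(): the state, without advancing time (a new reading comes with each control period).
- eyes.capture(name): name is "scene" or "top" or "wrist"; returns the picture (400x640x3 uint8, red, green, blue); there is no depth.
- eyes.camera_model(name): a dict with "K" (3x3 intrinsics, pixels), "camera_from_world" (4x4, takes a point from world to camera coordinates). Camera axes: x right, y up, looking along -z (the intrinsics and any distortion apply to the point x, -y, -z); pixel columns grow to the right and rows downward; lengths in m; the calibration is good to about 2 mm. The wrist camera is an equidistant fisheye: a pixel r from the principal point sees the ray r / f radians off the axis. A picture is of the moment at which its call begins: read the wrist's pose just before it. camera_model takes no time and is no camera call; for the wrist camera it gives the pose at the moment of the call.
- bot.job_done(): hands the job in; it is judged then, once.
The state is a dict: "clock": time; "joint_pos": joint angles; "qd": joint speeds; "joint_torque": joint torques, N m; "position": TCP position; "tcp_rot": TCP orientation; "ft_force": force on the tool from outside, world axes, zero at the start; "wrist_torque": the same for the moment, N m; "width": opening from 0.0 (shut) to 1.0 (fully open); "finger_force": force on a finger pad.
Only numpy, scipy, OpenCV 4.12 (cv2) and the standard library are available. Lean on these libraries where they do the work, as an engineer would, in place of code of your own. Each camera call takes 0.05 s, during which the arm holds its last target. There are 200 camera calls.

TASK

The scale has been checked, so hang its check weight back on the snap hook of the little stand. Press the weight's ring in through the hook's sprung gate, let the gate snap shut behind it, then give it a gentle tug of about 10 N (a kilo) back out against the closed gate to make sure that it is caught, and leave it hanging freely. Do not force the hook: never load it with more than about 25 N; and leave the other things on the counter where they are.

Things in the scene. Friction and masses are not known exactly. Their poses are not given: they have to be found in the camera images.
- check_weight: Bare steel check weight, about 0.3 kg, 114 mm tall, upright on the scale's pan. Origin: centre of its underside, z up. Round weight 50 mm in diameter and 28 mm tall, a 12 mm neck up to z = 39 mm, an upright steel ring (see eye), and on top a grip block (see grip). The same after half a turn about z.
- eye (a point): Centre of the check weight's ring, 58 mm above its underside, turning with it. The ring is a rounded rectangle of 6 mm round bar in the weight's y-z plane, opening 34 mm wide (y) and 30 mm high: its upright side bars run at y = +20 and -20 mm, its top and bottom bars 18 mm above and below this point (bar centres).
- grip (a point): Middle of the dark wooden grip block on top of the check weight: 12 mm (x) by 22 mm (y) by 36 mm tall (z = 78 to 114 mm of the weight); this point is at z = 96 mm.
- hook_stand: Fixed stand: wooden base 92 x 100 x 16 mm, thin post at x = +50 mm, and on it a rail with a steel snap hook lying flat at z = 150 mm. Origin on the counter under the hook, z up. The hook is a closed oblong loop of 7 mm wire reaching out along the stand's -x, roughly at the robot; wire centres: solid back side at y = +18 mm, gate side at y = -18 mm. Nothing stands above it.
- loop_end_mid (a point): Outer face of the loop's round far end (x = -65.5 mm of the stand, z = 150; straight across from y = -6 to +6 mm) IF the hook were clamped at mid rail. It is clamped up to 14 mm either way along the stand's x, and this point does not show it: feel or look for the real end; everything on the hook shifts alike.
- push_point_mid (a point): Best place to press the gate (x = -22, y = -18 mm of the stand), again for mid rail: 43.5 mm in from the end's outer face; good from 3 mm nearer the end to 4 mm farther in. Nearer the end is the solid nose (to x = -28.5); farther in the bar jams. A side bar pressed in along +y slips past the gate's free end after 24 mm and has room for 29 mm, then meets the back side.
- gate (a joint): Angle of the sprung gate in rad: 0 = shut (spring and stop), grows inward (to the stand's +y) to 1.0. A 6 mm rod 37 mm long, hinge at x = +10 mm, free end at x = -27 mm of the stand (mid rail). Pressing near the free end takes 3 N at first, about 6 N at 0.6 rad. A ring that is in hangs by its top bar on this side's wire, its centre 12 mm below the hook's plane.
- bar_scale: Bar scale, fixed, 140 x 118 x 23 mm, black with a pale square pan whose top is at z = 23 mm; pan centre at x = +16 mm of its origin. Origin: centre of its underside. (Beside it, unlisted: a big bean grinder with a clear hopper, top at z = 0.70 m, stands between robot and counter edge, x 0.25 to 0.41, y -0.18 to 0; pass above or round it.)
- espresso_cup: Bystander: white espresso cup, 63 x 89 x 50 mm, loose; origin at the underside.
- shot_glass: Bystander: clear shot glass, 48 mm wide, 61 mm tall, loose; origin at the underside.
- teaspoon: Bystander: steel teaspoon 138 mm long lying flat, loose; origin at its underside.
- timer: Bystander: small kitchen timer 58 x 62 x 18 mm, loose; origin at the underside.
Not all that is in view belongs to the job. Leave any pink or purple look-alike of the check_weight alone.

How it is judged:
By the outcome, as a careful person would: the job done as asked, in the order asked, and still so for the second after the job is handed in, with the robot touching nothing.
It also fails if it takes over 72 s, if anything falls off the work surface, if the arm or the gripper's body presses on something with over 40 N, if the wrist force passes 120 N, or if a joint passes its speed limit or range.

## Working session

There is one attempt and no reset: what is moved stays moved. The work goes in short steps, Python scripts to look and compute and a tool call to move; the robot and the scene stay as the last step left them, time stands still between calls to the robot, and variables do not carry over. Pictures are saved under pics/ and viewed, at most 10 in all, crops included, and the job is handed in when it is done.

Besides the shell and the picture viewer there is one more tool, called in YAML: its name, and indented under it one key for each argument. step_arm: Moves the arm, as the interface text tells. Its arguments: {"type":"object","properties":{"rows":{"type":"array"}},"required":["rows"]}

```bash
mkdir -p pics
python3 - <<'E'
from workcell import sensors, eyes, bot
import cv2
o=sensors.get_obs();print(o)
for n in("scene","top"):
    m=eyes.camera_model(n);print(n,m)
    cv2.imwrite(f"pics/{n}0.png",eyes.capture(n)[:,:,::-1])
E
```

```text
{'clock': 0.0, 'joint_pos': array([ 3.43493708e+01,  3.02786319e+01,  8.21574599e+01,  6.54935136e-04,
        6.76890465e+01, -1.02283310e+01]), 'qd': array([-0.01217696, -0.0158945 ,  0.01835351,  0.1532071 , -0.09016459,
       -0.13363548]), 'joint_torque': array([-2.38823668e-04, -4.42351949e+01, -1.78022861e+01, -3.43642450e-04,
        8.44299153e-03, -5.05857884e-06]), 'position': array([0.4445654 , 0.43827307, 0.23033124]), 'tcp_rot': array([-1.79876958e+02, -2.28167142e-02,  1.34577428e+02]), 'ft_force': array([ 0.1747944 , -0.33988778,  0.21741106]), 'wrist_torque': array([ 0.07804086, -0.0430617 ,  0.00370374]), 'finger_force': 0.0, 'width': 0.9959095555196181}
scene {'K': array([[492.63021616,   0.        , 316.45992745],
       [  0.        , 492.63021616, 199.90334969],
       [  0.        ,   0.        ,   1.        ]]), 'camera_from_world': array([[ 0.37828036,  0.92566965,  0.00629821, -0.51326297],
       [-0.45946228,  0.18184673,  0.86938264,  0.06250997],
       [ 0.80361582, -0.33176417,  0.49409933, -1.4045743 ],
       [ 0.        ,  0.        ,  0.        ,  1.        ]])}
top {'K': array([[427.46205885,   0.        , 312.6271389 ],
       [  0.        , 427.46205885, 201.24898409],
       [  0.        ,   0.        ,   1.        ]]), 'camera_from_world': array([[ 3.56784552e-04, -9.99605640e-01,  2.80791230e-02,
         3.11948210e-01],
       [ 9.96329295e-01,  2.75898150e-03,  8.55588889e-02,
        -5.37360035e-01],
       [-8.56026177e-02,  2.79455268e-02,  9.95937367e-01,
        -1.16729660e+00],
       [ 0.00000000e+00,  0.00000000e+00,  0.00000000e+00,
         1.00000000e+00]])}
```

View pics/scene0.png

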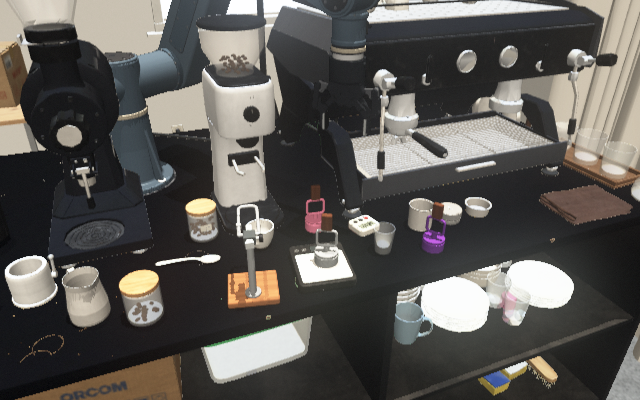

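View pics/top0.png

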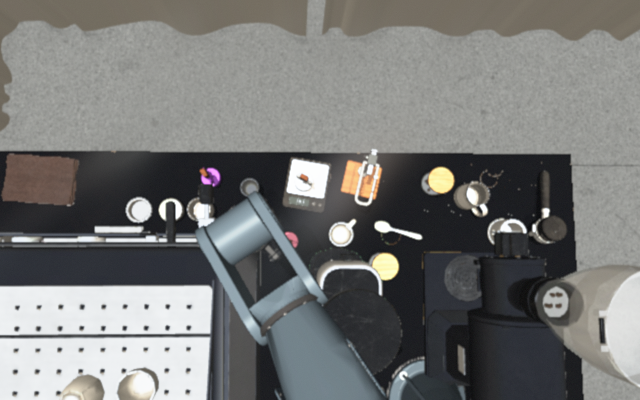

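The scene view shows the weight on the scale at about (326,250) and the stand at (253,270). In the top view the scale is at (307,184), and the stand is at (361,180) with its loop running from about (363,205) to (372,150). I'll zoom in.

Run:
```python
import cv2,numpy as np
t=cv2.imread("pics/top0.png")[140:220,275:395]; s=cv2.imread("pics/scene0.png")[175:315,220:360]
t=cv2.resize(t,None,fx=6.6,fy=6.6,interpolation=cv2.INTER_CUBIC)
cv2.imwrite("pics/tc.png",t); cv2.imwrite("pics/sc.png",cv2.resize(s,None,fx=4.2,fy=4.2,interpolation=cv2.INTER_CUBIC))
```

```text
(no output)
```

View pics/tc.png

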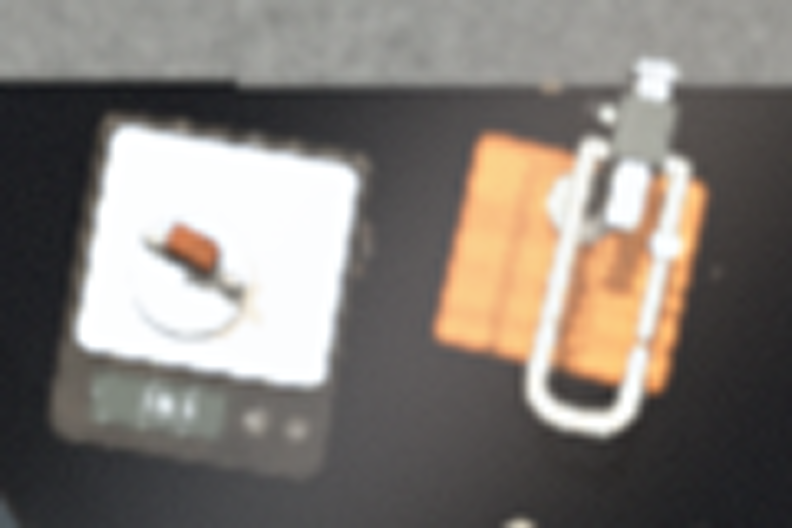

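View pics/sc.png

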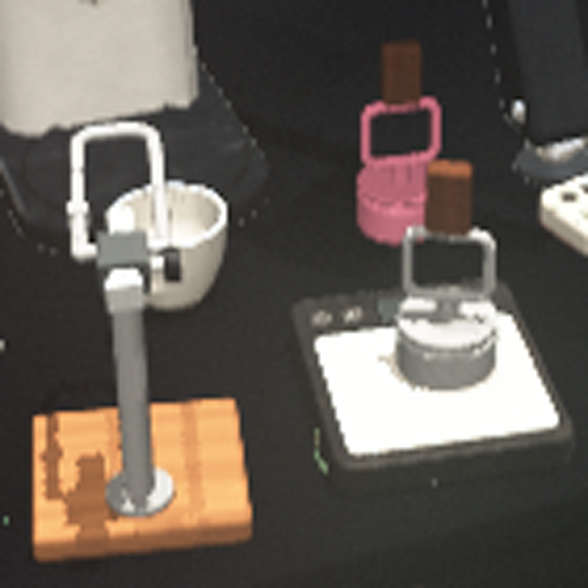

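The loop's gate side is on the right in the top view (world -y): hinge knob at crop (666,243), free-end gap at (640,348), far end at (590,436). Ring corners are at (150,238) and (240,290) in the top crop, and (492,235) and (408,235) in the scene crop.

```bash
cat > h.py <<'E'
import numpy as np, cv2
from workcell import sensors, eyes, bot
def ray(n,u,v):
    m=eyes.camera_model(n);K=m["K"];T=m["camera_from_world"]
    p=np.stack([(np.asarray(u,float)-K[0,2])/K[0,0],-(np.asarray(v,float)-K[1,2])/K[1,1],-np.ones(np.shape(u))],-1)
    return -T[:3,:3].T@T[:3,3], p@T[:3,:3]
def plane(n,u,v,z):
    c,d=ray(n,u,v); return c+d*((z-c[2])/d[...,2])[...,None]
def tri(a,b):
    A=[];B=[]
    for n,(u,v) in (("top",a),("scene",b)):
        c,d=ray(n,u,v);d=d/np.linalg.norm(d);P=np.eye(3)-np.outer(d,d);A.append(P);B.append(P@c)
    x=np.linalg.lstsq(np.vstack(A),np.hstack(B),rcond=None)[0]
    return x.round(4),np.round(np.linalg.norm(np.vstack(A)@x-np.hstack(B)),4)
TC=lambda x,y:(275+(x+.5)/6.6-.5,140+(y+.5)/6.6-.5)
SC=lambda x,y:(220+(x+.5)/4.2-.5,175+(y+.5)/4.2-.5)
E
python3 - <<'E'
from h import *
t=cv2.imread("pics/tc.png");B=t[:,:,0]
# loop wires: blue-bright, rows 250..440, cols 500..700
ys,xs=np.nonzero(B[260:450,510:720]>140);ys+=260;xs+=510
P=plane("top",*TC(xs,ys),0.15)[:,:2]
r=cv2.minAreaRect(P.astype(np.float32)*1000);print("loop rect",r)
# side wires: per-row centres
L=[];R=[]
for y in range(200,350,5):
    x=np.nonzero(B[y,500:720]>140)[0]+500
    g=np.split(x,np.nonzero(np.diff(x)>3)[0]+1)
    g=[k for k in g if 12<len(k)<35]
    if g:
        if g[0].mean()<600-(y-200)*.25:L.append((g[0].mean(),y))
        if len(g)>1 or g[0].mean()>620:R.append((g[-1].mean(),y))
for n,S in(("back",L),("gate",R)):
    S=np.array(S);W=plane("top",S[:,0]*1/1*1*0+TC(S[:,0],S[:,1])[0],TC(S[:,0],S[:,1])[1],0.15)[:,:2]
    l=cv2.fitLine(W.astype(np.float32)*1000,cv2.DIST_HUBER,0,.01,.01).ravel();print(n,len(S),l,np.degrees(np.arctan2(l[1],l[0])))
    print((W[[0,-1]]*1000).round(1))
hsv=cv2.cvtColor(t,cv2.COLOR_BGR2HSV)
m=cv2.inRange(hsv,(5,90,150),(22,255,255));m[:,:420]=0
pts=np.argwhere(m)[:,::-1];print("base",cv2.minAreaRect((plane("top",*TC(pts[:,0],pts[:,1]),.016)[:,:2]*1000).astype(np.float32)))
for nm,p in dict(end=(592,436),hinge=(666,243),gap=(640,348)).items(): print(nm,plane("top",*map(np.array,TC(*p)),.15).round(4))
a=tri(TC(150,238),SC(492,235));b=tri(TC(240,290),SC(408,235));print("ring",a,b)
# brown block
def cen(f,x0,x1,y0,y1):
    I=cv2.imread(f);h=cv2.cvtColor(I,cv2.COLOR_BGR2HSV);m=cv2.inRange(h,(0,80,30),(20,255,200))
    M=np.zeros_like(m);M[y0:y1,x0:x1]=m[y0:y1,x0:x1];q=np.argwhere(M);return q[:,::-1].mean(0),q.min(0),q.max(0)
ct=cen("pics/tc.png",130,260,210,300);cs=cen("pics/sc.png",415,485,150,245);print(ct,cs)
print("block",tri(TC(*ct[0]),SC(*cs[0])))
# loop end in scene: far end top of image
print("scene end tri", tri(TC(592,421),SC(118,130)))
q=np.argwhere(cv2.inRange(hsv,(0,0,200),(180,40,255))[:,:380]);print("pan",cv2.minAreaRect((plane("top",*TC(q[q[:,0]>100][:,1],q[q[:,0]>100][:,0]),.023)[:,:2]*1000).astype(np.float32)))
E
```

```text
loop rect ((551.7197265625, 187.29757690429688), (47.885276794433594, 71.65232849121094), 77.75115966796875)
back 21 [ 9.7380930e-01 -2.2736634e-01  5.6763123e+02  2.0286018e+02] -13.142066
[[587.2 198. ]
 [549.3 206.9]]
gate 26 [ 9.6909249e-01 -2.4669778e-01  5.7994476e+02  1.6252124e+02] -14.282188
[[604.5 156. ]
 [549.4 170.5]]
base ((599.5426635742188, 177.20350646972656), (101.81265258789062, 93.98580169677734), 76.95687103271484)
end [0.5151 0.1887 0.15  ]
hinge [0.5881 0.16   0.15  ]
gap [0.5483 0.1703 0.15  ]
ring (array([0.5966, 0.3546, 0.0981]), np.float64(0.0004)) (array([0.5766, 0.3191, 0.0945]), np.float64(0.0003))
(array([195.38954635, 253.64595661]), array([239, 167]), array([272, 216])) (array([448.4489304, 195.4555589]), array([158, 424]), array([233, 473]))
block (array([0.5872, 0.3362, 0.1193]), np.float64(0.0014))
scene end tri (array([0.5213, 0.191 , 0.1509]), np.float64(0.0032))
pan ((590.1328735351562, 328.8432312011719), (105.97412109375, 116.8067626953125), 80.32388305664062)
```

Estimates:
- **Weight:** centre (0.587, 0.3365), y-axis at 60.6°.
- **Stand:** yaw about -13.1°, loop centre at ey = 308 mm, outer end at ex ≈ 459 mm, gate at ey = 290 mm.

Next I move above the weight and grip along its y.

step_arm:
  rows:
    - [-0.0345,0.006,0,0,0,0,0]
    - [-0.0345,0.006,0,0,0,0,0]
    - [-0.0345,0.006,0,0,0,0,0]
    - [-0.0345,0.006,0,0,0,0,0]
    - [-0.0345,0.006,0,0,0,0,0]

```text
clock: 0.6
position: [0.5882, 0.3359, 0.2307]
tcp_rot: [-179.9, -0.0, 134.6]
ft_force: [0.8, 0.8, 0.7]
width: 1.0
finger_force: 0.0
```

step_arm:
  rows:
    - [0,0,0,0,0,-0.14,0.2]
    - [0,0,0,0,0,-0.14,0.3]
    - [0,0,0,0,0,0,0.35]
    - [0,0,0,0,0,0,0.35]
    - [0,0,0,0,0,0,0.35]

```text
clock: 1.1
position: [0.5872, 0.337, 0.2311]
tcp_rot: [-180.0, -0.0, 150.5]
ft_force: [-0.4, -0.2, 0.0]
width: 0.648
finger_force: 0.0
```

Run:
```python
from h import *
o=sensors.get_obs();print(o["position"],o["tcp_rot"],o["width"],o["joint_pos"])
m=eyes.camera_model("wrist");T=m["camera_from_world"];K=m["K"]
cv2.imwrite("pics/w1.png",eyes.capture("wrist")[:,:,::-1])
def pr(p):
    c=T[:3,:3]@p+T[:3,3];c=np.array([c[0],-c[1],-c[2]]);th=np.arctan2(np.hypot(*c[:2]),c[2]);return K[:2,2]+K[0,0]*th*c[:2]/np.hypot(*c[:2])
for z in(.137,.099):print(pr(np.array([.587,.3365,z])))
print(K)
```

```text
[0.58723583 0.33704459 0.23113082] [-1.79979177e+02 -1.74487268e-02  1.50532061e+02] 0.6481489667337798 [ 2.04182034e+01  3.43960199e+01  7.39446913e+01 -7.63630390e-05
  7.16864561e+01 -4.01138370e+01]
[317.55310968 202.10789902]
[317.74596721 189.5771201 ]
[[309.70691629   0.         318.99811642]
 [  0.         309.70691629 199.30477705]
 [  0.           0.           1.        ]]
```

View pics/w1.png

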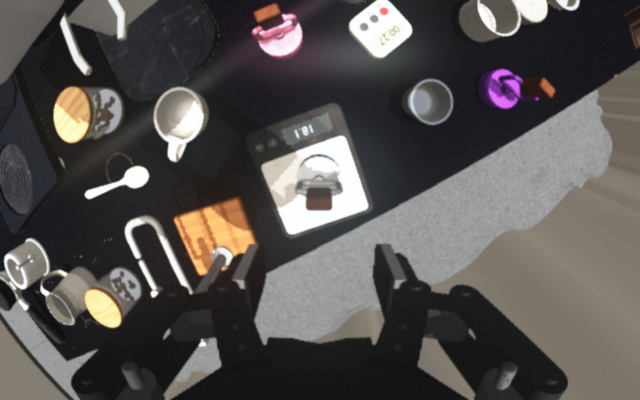

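The wrist view shows the block at (319,200), centred between the fingers (predicted 317.6, 202) and squarely aligned. I'll descend and grip.

step_arm:
  rows:
    - [0,0,0.03,0,0,0,0.35]
    - [0,0,0.03,0,0,0,0.35]
    - [0,0,0.03,0,0,0,0.35]
    - [0,0,0.02,0,0,0,0.35]
    - [0,0,0.0155,0,0,0,0.35]

```text
clock: 1.65
position: [0.5867, 0.3369, 0.1041]
tcp_rot: [-179.9, -0.1, 150.6]
ft_force: [0.2, 0.7, -0.0]
width: 0.646
finger_force: 0.0
```

step_arm:
  rows:
    - [0,0,0,0,0,0,0.35]
    - [0,0,0,0,0,0,1]
    - [0,0,0,0,0,0,1]
    - [0,0,0,0,0,0,1]
    - [0,0,0,0,0,0,1]

```text
clock: 2.15
position: [0.5885, 0.3369, 0.1075]
tcp_rot: [179.9, 0.1, 150.6]
ft_force: [-1.2, -0.8, 5.2]
width: 0.244
finger_force: 59.2
```

step_arm:
  rows:
    - [0,0,0,0,0,0,1]
    - [0,0,0,0,0,0,1]
    - [0,0,0,0,0,0,1]

```text
clock: 2.45
position: [0.5885, 0.3369, 0.1075]
tcp_rot: [179.9, 0.1, 150.6]
ft_force: [-1.3, -1.5, 5.2]
width: 0.246
finger_force: 59.4
```

step_arm:
  rows:
    - [0,0,-0.02,0,0,0,1]
    - [0,0,-0.04,0,0,0,1]
    - [0,0,-0.04,0,0,0,1]
    - [0,0,-0.04,0,0,0,1]
    - [0,0,-0.038,0,0,0,1]

```text
clock: 2.95
position: [0.5869, 0.3368, 0.2845]
tcp_rot: [-180.0, -0.1, 150.6]
ft_force: [0.3, -0.2, -3.3]
width: 0.244
finger_force: 59.4
```

step_arm:
  rows:
    - [0,0,0,0,0,-0.095,1]
    - [0,0,0,0,0,-0.095,1]
    - [0,0,0,0,0,-0.095,1]
    - [0,0,0,0,0,0,1]
    - [0,0,0,0,0,0,1]

```text
clock: 3.45
position: [0.5871, 0.3368, 0.2829]
tcp_rot: [-180.0, -0.1, 166.8]
ft_force: [0.3, -0.3, -3.9]
width: 0.244
finger_force: 59.4
```

step_arm:
  rows:
    - [0.016,-0.035,0,0,0,0,1]
    - [0.016,-0.035,0,0,0,0,1]
    - [0.016,-0.035,0,0,0,0,1]
    - [0.016,-0.035,0,0,0,0,1]
    - [0.015,-0.034,0,0,0,0,1]

```text
clock: 3.95
position: [0.47, 0.1841, 0.2836]
tcp_rot: [-180.0, -0.0, 166.9]
ft_force: [0.1, -0.6, -2.9]
width: 0.249
finger_force: 59.9
```

step_arm:
  rows:
    - [0,0,0,0,0,0,1]
    - [0,0,0,0,0,0,1]
    - [0,0,0,0,0,0,1]

```text
clock: 4.25
position: [0.4724, 0.1856, 0.2842]
tcp_rot: [179.9, 0.1, 166.9]
ft_force: [0.4, 1.1, -3.4]
width: 0.25
finger_force: 60.3
```

Run:
```python
from h import *
o=sensors.get_obs();print(o["position"],o["tcp_rot"],o["width"],o["ft_force"])
a=eyes.capture("top")[:,:,::-1];b=eyes.capture("scene")[:,:,::-1]
cv2.imwrite("pics/top2.png",a);cv2.imwrite("pics/scene2.png",b)
cv2.imwrite("pics/c2.png",np.hstack([cv2.resize(b[120:320,160:360],(500,500),interpolation=cv2.INTER_CUBIC),cv2.resize(a[140:340,220:340],(300,500))]))
```

```text
[0.47243028 0.18564491 0.2841909 ] [1.79937452e+02 9.69870763e-02 1.66905216e+02] 0.2502764410760619 [ 0.39132843  1.07234181 -3.40215178]
```

View pics/scene2.png

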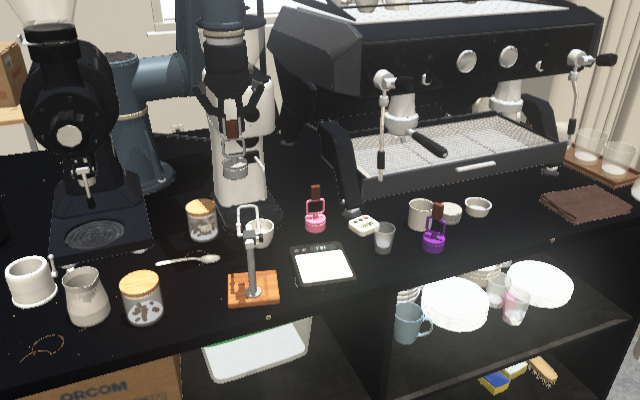

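The weight hangs straight in the gripper, clear and in front of the loop end, and nothing else has moved. I'll descend and feel for the loop end with the leading side bar.

step_arm:
  rows:
    - [0,0,0.03,0,0,0,1]
    - [0,0,0.03,0,0,0,1]
    - [0,0,0.03,0,0,0,1]
    - [0,0,0.02,0,0,0,1]
    - [0,0,0,0,0,0,1]

```text
clock: 4.85
position: [0.4697, 0.1854, 0.171]
tcp_rot: [-179.9, -0.4, 167.0]
ft_force: [-0.4, 0.4, -3.4]
width: 0.24
finger_force: 60.2
```

step_arm:
  rows:
    - [-0.01,0,0,0,0,0,1]
    - [-0.01,0,0,0,0,0,1]
    - [-0.004,0,0,0,0,0,1]
    - [0,0,0,0,0,0,1]
    - [0,0,0,0,0,0,1]

```text
clock: 5.35
position: [0.4949, 0.1797, 0.1743]
tcp_rot: [180.0, 0.0, 166.9]
ft_force: [0.0, -0.2, -3.5]
width: 0.247
finger_force: 60.3
```

Run:
```python
from h import *
o=sensors.get_obs();print(o["position"],o["tcp_rot"],o["width"],o["ft_force"])
w=eyes.capture("wrist")[:,:,::-1];b=eyes.capture("scene")[:,:,::-1]
cv2.imwrite("pics/c3.png",np.hstack([cv2.resize(b[130:290,190:310],(375,500),interpolation=cv2.INTER_CUBIC),cv2.resize(w[100:340,220:420],(416,500))]))
```

```text
[0.49488064 0.17966484 0.17431413] [1.79986854e+02 2.28404948e-02 1.66926863e+02] 0.24689408766467924 [ 1.12884770e-03 -2.12666081e-01 -3.53276570e+00]
```

View pics/c3.png

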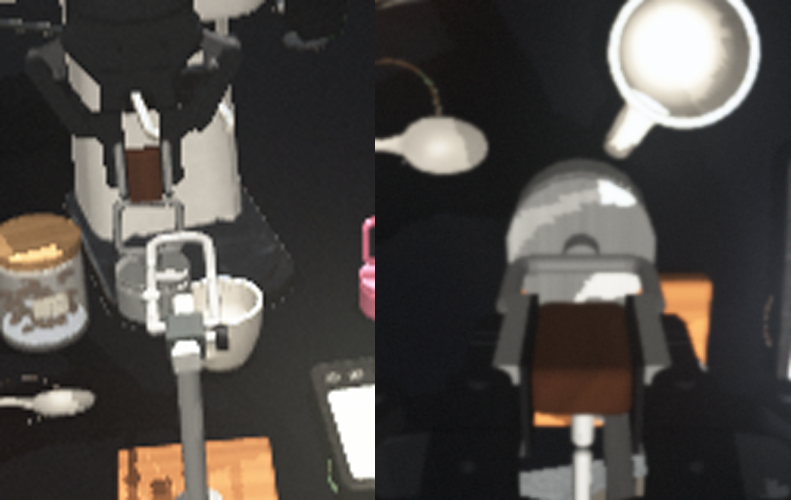

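The ring is in front of the loop end, with its right side bar over the middle of the loop. Next I step in slowly.

step_arm:
  rows:
    - [-0.004,0,0,0,0,0,1]
    - [-0.004,0,0,0,0,0,1]
    - [-0.001,0,0,0,0,0,1]
    - [0,0,0,0,0,0,1]
    - [0,0,0,0,0,0,1]

```text
clock: 5.95
position: [0.5034, 0.1777, 0.1737]
tcp_rot: [-180.0, -0.0, 166.9]
ft_force: [-1.1, 0.4, -3.5]
width: 0.245
finger_force: 60.3
```

step_arm:
  rows:
    - [-0.001,0,0,0,0,0,1]
    - [-0.001,0,0,0,0,0,1]
    - [0,0,0,0,0,0,1]
    - [0,0,0,0,0,0,1]

```text
clock: 6.35
position: [0.5054, 0.1773, 0.1738]
tcp_rot: [-180.0, -0.0, 166.9]
ft_force: [0.1, 0.5, -2.9]
width: 0.248
finger_force: 60.3
```

step_arm:
  rows:
    - [-0.001,0,0,0,0,0,1]
    - [-0.001,0,0,0,0,0,1]
    - [0,0,0,0,0,0,1]
    - [0,0,0,0,0,0,1]

```text
clock: 6.75
position: [0.5074, 0.1768, 0.1738]
tcp_rot: [-180.0, -0.0, 166.9]
ft_force: [-0.3, -0.5, -3.0]
width: 0.245
finger_force: 60.3
```

step_arm:
  rows:
    - [-0.001,0,0,0,0,0,1]
    - [0,0,0,0,0,0,1]
    - [0,0,0,0,0,0,1]

```text
clock: 7.05
position: [0.5084, 0.1766, 0.1738]
tcp_rot: [-180.0, -0.0, 166.9]
ft_force: [-0.3, -0.7, -3.0]
width: 0.243
finger_force: 60.3
```

step_arm:
  rows:
    - [-0.001,0,0,0,0,0,1]
    - [0,0,0,0,0,0,1]
    - [0,0,0,0,0,0,1]

```text
clock: 7.35
position: [0.5094, 0.1763, 0.1738]
tcp_rot: [-180.0, 0.0, 166.9]
ft_force: [1.2, 0.3, -3.8]
width: 0.242
finger_force: 60.3
```

step_arm:
  rows:
    - [-0.001,0,0,0,0,0,1]
    - [0,0,0,0,0,0,1]
    - [0,0,0,0,0,0,1]

```text
clock: 7.65
position: [0.5098, 0.1762, 0.1737]
tcp_rot: [-180.0, -0.1, 166.9]
ft_force: [-1.0, 0.3, -3.3]
width: 0.243
finger_force: 60.3
```

step_arm:
  rows:
    - [-0.001,0,0,0,0,0,1]
    - [0,0,0,0,0,0,1]
    - [0,0,0,0,0,0,1]

```text
clock: 7.95
position: [0.5102, 0.1761, 0.1736]
tcp_rot: [-180.0, -0.1, 167.0]
ft_force: [-4.6, 0.7, -1.8]
width: 0.242
finger_force: 60.5
```

Contact is at x_s ≈ 456.4, so the end is at 459.4 mm, which agrees with vision. The push line is then x_s ≈ 503. I'll back off, go round to the gate side and move in along x.

step_arm:
  rows:
    - [0.008,0,0,0,0,0,1]
    - [0.007,0,0,0,0,0,1]
    - [0,-0.018,0,0,0,0,1]
    - [0,-0.019,0,0,0,0,1]
    - [0,0,0,0,0,0,1]

```text
clock: 8.45
position: [0.4878, 0.1418, 0.1739]
tcp_rot: [-179.9, 0.0, 166.9]
ft_force: [0.7, 0.4, -3.9]
width: 0.244
finger_force: 60.3
```

step_arm:
  rows:
    - [-0.015,0,0,0,0,0,1]
    - [-0.02,0,0,0,0,0,1]
    - [-0.02,0,0,0,0,0,1]
    - [-0.005,0,0,0,0,0,1]
    - [0,0,0,0,0,0,1]

```text
clock: 8.95
position: [0.5473, 0.1299, 0.1738]
tcp_rot: [180.0, 0.0, 166.9]
ft_force: [-0.4, 0.0, -3.7]
width: 0.244
finger_force: 60.3
```

step_arm:
  rows:
    - [0,0,0,0,0,0,1]
    - [0,0,0,0,0,0,1]
    - [0,0,0,0,0,0,1]

```text
clock: 9.25
position: [0.5458, 0.13, 0.1738]
tcp_rot: [-180.0, -0.0, 167.0]
ft_force: [-0.0, -0.5, -2.7]
width: 0.244
finger_force: 60.3
```

```bash
cat >> h.py <<'E'
def st():
    o=sensors.get_obs();p=o["position"]*1000;a=np.radians(-13.1);c,s=np.cos(a),np.sin(a);f=o["ft_force"]
    print("xs %.1f ys %.1f z %.1f"%(c*p[0]+s*p[1],-s*p[0]+c*p[1],p[2]),"F_s",np.round([c*f[0]+s*f[1],-s*f[0]+c*f[1],f[2]],1),o["tcp_rot"].round(2),o["clock"])
E
python3 - <<'E'
from h import *
st()
w=eyes.capture("wrist")[:,:,::-1];b=eyes.capture("scene")[:,:,::-1]
cv2.imwrite("pics/c4.png",np.hstack([cv2.resize(b[130:290,190:310],(375,500),interpolation=cv2.INTER_CUBIC),cv2.resize(w[100:340,220:420],(416,500))]))
E
```

```text
xs 502.1 ys 250.4 z 173.8 F_s [ 0.1 -0.5 -2.7] [-1.7999e+02 -5.0000e-02  1.6698e+02] 9.25
```

View pics/c4.png

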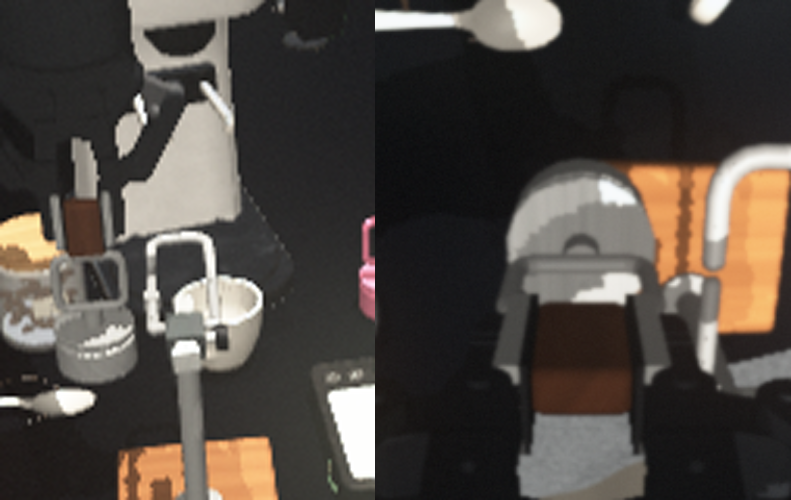

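The wrist view shows the ring's side bar just beyond the gate's free end (gap at (712,268)), which is the right place to press. Pressing in now.

step_arm:
  rows:
    - [-0.001,0.005,0,0,0,0,1]
    - [0,0.005,0,0,0,0,1]
    - [0,0.004,0,0,0,0,1]
    - [0,0.002,0,0,0,0,1]
    - [0,0,0,0,0,0,1]

```text
clock: 9.85
position: [0.5513, 0.1447, 0.1738]
tcp_rot: [-179.9, 0.0, 167.0]
ft_force: [-1.1, -4.3, -2.1]
width: 0.249
finger_force: 60.5
```

step_arm:
  rows:
    - [0,0.003,0,0,0,0,1]
    - [0,0.003,0,0,0,0,1]
    - [0,0.002,0,0,0,0,1]
    - [0,0,0,0,0,0,1]

```text
clock: 10.25
position: [0.5529, 0.1522, 0.1736]
tcp_rot: [-179.9, -0.0, 167.0]
ft_force: [-0.8, -5.9, -2.6]
width: 0.247
finger_force: 60.4
```

```bash
python3 -c "
from h import *
st()"
```

```text
xs 504.0 ys 273.5 z 173.6 F_s [ 0.6 -5.9 -2.6] [-1.7990e+02 -4.0000e-02  1.6697e+02] 10.25
```

step_arm:
  rows:
    - [0,0.003,0,0,0,0,1]
    - [0,0.003,0,0,0,0,1]
    - [0,0.003,0,0,0,0,1]
    - [0,0,0,0,0,0,1]

```text
clock: 10.65
position: [0.5531, 0.1612, 0.173]
tcp_rot: [-179.9, -0.3, 167.0]
ft_force: [-3.4, -4.7, -3.2]
width: 0.243
finger_force: 60.4
```

step_arm:
  rows:
    - [0,0.003,0,0,0,0,1]
    - [0,0.003,0,0,0,0,1]
    - [0,0.002,0,0,0,0,1]
    - [0,0,0,0,0,0,1]

```text
clock: 11.05
position: [0.5578, 0.1704, 0.174]
tcp_rot: [179.9, 0.1, 167.0]
ft_force: [0.9, -0.9, -3.7]
width: 0.246
finger_force: 60.4
```

step_arm:
  rows:
    - [0,0.002,0,0,0,0,1]
    - [0,0.002,0,0,0,0,1]
    - [0,0,0,0,0,0,1]
    - [0,0,0,0,0,0,1]

```text
clock: 11.45
position: [0.558, 0.1734, 0.1739]
tcp_rot: [180.0, 0.0, 167.0]
ft_force: [-1.1, 0.2, -3.1]
width: 0.243
finger_force: 60.3
```

```bash
python3 -c "
from h import *
st()"
```

```text
xs 504.1 ys 295.4 z 173.9 F_s [-1.1 -0.  -3.1] [1.7999e+02 1.0000e-02 1.6695e+02] 11.45
```

The force dropped to 0 at 295.4, so the gate has snapped past the bar. Now the tug back out against it.

step_arm:
  rows:
    - [0,-0.005,0,0,0,0,1]
    - [0,-0.005,0,0,0,0,1]
    - [0,-0.005,0,0,0,0,1]
    - [0,-0.001,0,0,0,0,1]
    - [0,0,0,0,0,0,1]

```text
clock: 11.95
position: [0.5543, 0.1573, 0.1739]
tcp_rot: [180.0, -0.0, 166.9]
ft_force: [-0.4, -0.2, -2.8]
width: 0.251
finger_force: 60.3
```

step_arm:
  rows:
    - [0,-0.001,0,0,0,0,1]
    - [0,-0.001,0,0,0,0,1]
    - [0,0,0,0,0,0,1]
    - [0,0,0,0,0,0,1]

```text
clock: 12.35
position: [0.5539, 0.1559, 0.1738]
tcp_rot: [180.0, 0.0, 167.0]
ft_force: [0.6, 0.2, -4.0]
width: 0.245
finger_force: 60.4
```

```bash
python3 -c "
from h import *
st()"
```

```text
xs 504.1 ys 277.4 z 173.8 F_s [ 0.6  0.4 -4. ] [180.     0.   166.95] 12.35
```

step_arm:
  rows:
    - [0,-0.001,0,0,0,0,1]
    - [0,0,0,0,0,0,1]
    - [0,0,0,0,0,0,1]

```text
clock: 12.65
position: [0.5536, 0.1548, 0.1738]
tcp_rot: [-180.0, 0.0, 167.0]
ft_force: [0.3, 0.4, -2.9]
width: 0.243
finger_force: 60.3
```

step_arm:
  rows:
    - [0,-0.001,0,0,0,0,1]
    - [0,0,0,0,0,0,1]
    - [0,0,0,0,0,0,1]

```text
clock: 12.95
position: [0.5534, 0.1538, 0.1738]
tcp_rot: [-180.0, -0.0, 166.9]
ft_force: [0.8, -0.4, -3.0]
width: 0.248
finger_force: 60.4
```

step_arm:
  rows:
    - [0,-0.001,0,0,0,0,1]
    - [0,0,0,0,0,0,1]
    - [0,0,0,0,0,0,1]

```text
clock: 13.25
position: [0.5531, 0.1528, 0.1738]
tcp_rot: [180.0, -0.0, 166.9]
ft_force: [-0.9, 0.6, -3.8]
width: 0.246
finger_force: 60.4
```

step_arm:
  rows:
    - [0,-0.001,0,0,0,0,1]
    - [0,0,0,0,0,0,1]
    - [0,0,0,0,0,0,1]

```text
clock: 13.55
position: [0.5529, 0.152, 0.1738]
tcp_rot: [180.0, 0.0, 166.9]
ft_force: [0.5, -0.1, -3.3]
width: 0.241
finger_force: 60.3
```

step_arm:
  rows:
    - [0,-0.001,0,0,0,0,1]
    - [0,0,0,0,0,0,1]
    - [0,0,0,0,0,0,1]

```text
clock: 13.85
position: [0.5529, 0.1515, 0.1739]
tcp_rot: [179.9, 0.0, 166.9]
ft_force: [0.4, 4.1, -3.0]
width: 0.241
finger_force: 60.3
```

Run:
```python
from h import *
st()
w=eyes.capture("wrist")[:,:,::-1];b=eyes.capture("scene")[:,:,::-1]
cv2.imwrite("pics/c5.png",np.hstack([cv2.resize(b[150:270,200:290],(375,500),interpolation=cv2.INTER_CUBIC),cv2.resize(w[100:340,220:420],(416,500))]))
```

```text
xs 504.2 ys 272.8 z 173.9 F_s [-0.5  4.1 -3. ] [1.7993e+02 2.0000e-02 1.6693e+02] 13.85
```

View pics/c5.png

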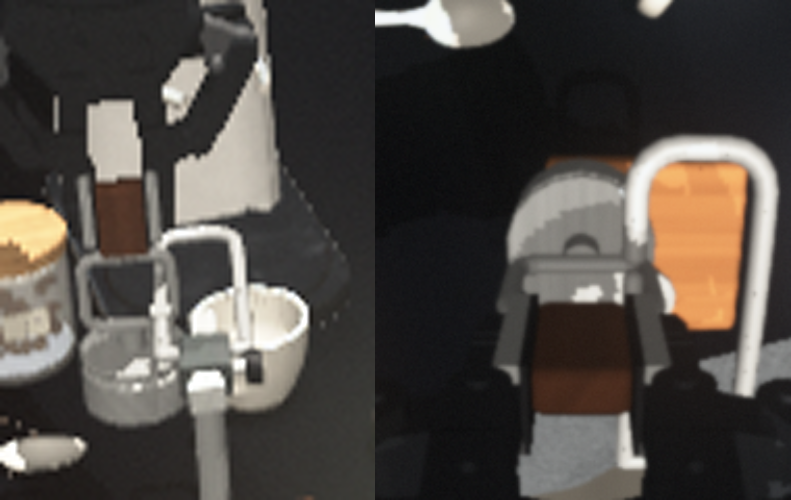

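The ring now encloses the gate-side wire, with its side bar against the inside of the gate at 4 N. I'll increase the tug to about 10 N.

step_arm:
  rows:
    - [0,-0.001,0,0,0,0,1]
    - [0,0,0,0,0,0,1]
    - [0,0,0,0,0,0,1]

```text
clock: 14.25
position: [0.5528, 0.1511, 0.1739]
tcp_rot: [179.9, 0.0, 166.9]
ft_force: [0.4, 7.4, -4.3]
width: 0.244
finger_force: 60.2
```

step_arm:
  rows:
    - [0,-0.0005,0,0,0,0,1]
    - [0,0,0,0,0,0,1]
    - [0,0,0,0,0,0,1]

```text
clock: 14.55
position: [0.5528, 0.151, 0.1738]
tcp_rot: [179.8, 0.0, 166.9]
ft_force: [0.9, 7.2, -5.3]
width: 0.248
finger_force: 60.2
```

step_arm:
  rows:
    - [0,-0.001,0,0,0,0,1]
    - [0,0,0,0,0,0,1]
    - [0,0,0,0,0,0,1]

```text
clock: 14.85
position: [0.5527, 0.1508, 0.1739]
tcp_rot: [179.7, 0.0, 166.9]
ft_force: [1.5, 8.6, -5.3]
width: 0.245
finger_force: 60.1
```

step_arm:
  rows:
    - [0,0,0,0,0,0,1]
    - [0,0,0,0,0,0,1]
    - [0,0,0,0,0,0,1]

```text
clock: 15.15
position: [0.5527, 0.1508, 0.1739]
tcp_rot: [179.7, 0.0, 166.9]
ft_force: [1.3, 9.9, -4.8]
width: 0.245
finger_force: 60.1
```

step_arm:
  rows:
    - [0,-0.0005,0,0,0,0,1]
    - [0,0,0,0,0,0,1]
    - [0,0,0,0,0,0,1]
    - [0,0,0,0,0,0,1]

```text
clock: 15.55
position: [0.5527, 0.1507, 0.1739]
tcp_rot: [179.7, 0.0, 166.9]
ft_force: [2.0, 10.3, -5.1]
width: 0.245
finger_force: 60.1
```

The tug held at about 10.3 N and the gate stayed shut. Next I centre the ring on the wire and lower it until the wire carries the weight.

step_arm:
  rows:
    - [0,0.004,0,0,0,0,1]
    - [0,0.006,0,0,0,0,1]
    - [0,0.006,0,0,0,0,1]
    - [0,0.004,0,0,0,0,1]
    - [0,0,0,0,0,0,1]

```text
clock: 16.05
position: [0.5566, 0.1678, 0.1738]
tcp_rot: [-180.0, 0.0, 167.0]
ft_force: [-0.2, -0.3, -3.4]
width: 0.247
finger_force: 60.5
```

step_arm:
  rows:
    - [0,0,0.003,0,0,0,1]
    - [0,0,0.003,0,0,0,1]
    - [0,0,0.001,0,0,0,1]
    - [0,0,0,0,0,0,1]
    - [0,0,0,0,0,0,1]

```text
clock: 16.55
position: [0.5566, 0.1673, 0.1667]
tcp_rot: [-180.0, -0.0, 166.9]
ft_force: [-0.4, -0.4, -3.6]
width: 0.245
finger_force: 60.5
```

step_arm:
  rows:
    - [0,0,0.001,0,0,0,1]
    - [0,0,0,0,0,0,1]
    - [0,0,0,0,0,0,1]

```text
clock: 16.85
position: [0.5566, 0.1675, 0.1658]
tcp_rot: [-180.0, 0.0, 166.9]
ft_force: [-1.2, 0.1, -4.2]
width: 0.243
finger_force: 60.5
```

step_arm:
  rows:
    - [0,0,0.001,0,0,0,1]
    - [0,0,0,0,0,0,1]
    - [0,0,0,0,0,0,1]

```text
clock: 17.15
position: [0.5565, 0.1675, 0.1648]
tcp_rot: [-180.0, -0.0, 167.0]
ft_force: [-0.1, 0.3, -3.7]
width: 0.246
finger_force: 60.5
```

```bash
python3 -c "
from h import *
st()"
```

```text
xs 504.1 ys 289.3 z 164.8 F_s [-0.2  0.2 -3.7] [-180.     -0.    166.95] 17.15
```

step_arm:
  rows:
    - [0,0,0.001,0,0,0,1]
    - [0,0,0,0,0,0,1]
    - [0,0,0,0,0,0,1]

```text
clock: 17.45
position: [0.5567, 0.1675, 0.1641]
tcp_rot: [180.0, 0.0, 167.0]
ft_force: [-0.4, 0.5, -1.7]
width: 0.249
finger_force: 60.8
```

step_arm:
  rows:
    - [0,0,0.001,0,0,0,1]
    - [0,0,0,0,0,0,1]
    - [0,0,0,0,0,0,1]

```text
clock: 17.75
position: [0.5568, 0.1675, 0.1635]
tcp_rot: [180.0, 0.0, 166.9]
ft_force: [-0.6, 0.2, 4.1]
width: 0.244
finger_force: 61.4
```

step_arm:
  rows:
    - [0,0,0.0005,0,0,0,1]
    - [0,0,0,0,0,0,1]
    - [0,0,0,0,0,0,1]

```text
clock: 18.05
position: [0.5568, 0.1675, 0.1633]
tcp_rot: [180.0, 0.1, 166.9]
ft_force: [-2.3, -0.3, 7.0]
width: 0.239
finger_force: 61.9
```

step_arm:
  rows:
    - [0,0,-0.0012,0,0,0,1]
    - [0,0,0,0,0,0,1]
    - [0,0,0,0,0,0,1]

```text
clock: 18.35
position: [0.5567, 0.1675, 0.1636]
tcp_rot: [180.0, 0.0, 167.0]
ft_force: [-1.0, 0.7, 3.0]
width: 0.244
finger_force: 61.2
```

step_arm:
  rows:
    - [0,0,0,0,0,0,0.7]
    - [0,0,0,0,0,0,0.65]
    - [0,0,0,0,0,0,0.6]
    - [0,0,0,0,0,0,0.5]
    - [0,0,0,0,0,0,0.5]

```text
clock: 18.85
position: [0.5566, 0.1675, 0.1634]
tcp_rot: [-180.0, -0.0, 166.9]
ft_force: [0.7, 0.5, -0.4]
width: 0.503
finger_force: 0.0
```

step_arm:
  rows:
    - [0,0,0,0,0,0,0.5]
    - [0,0,0,0,0,0,0.5]
    - [0,0,-0.01,0,0,0,0.5]
    - [0,0,-0.015,0,0,0,0.5]
    - [0,0,-0.02,0,0,0,0.5]

```text
clock: 19.35
position: [0.5561, 0.1674, 0.2089]
tcp_rot: [-180.0, -0.1, 166.9]
ft_force: [-0.5, -0.0, -0.3]
width: 0.5
finger_force: 0.0
```

step_arm:
  rows:
    - [0,0,-0.03,0,0,0,0.5]
    - [0,0,-0.03,0,0,0,0.5]
    - [0,0,-0.03,0,0,0,0.5]
    - [0,0,0,0,0,0,0.5]
    - [0,0,0,0,0,0,0.5]

```text
clock: 19.85
position: [0.5567, 0.1675, 0.2999]
tcp_rot: [180.0, 0.1, 167.0]
ft_force: [-0.8, -0.9, 0.3]
width: 0.502
finger_force: 0.0
```

step_arm:
  rows:
    - [0,0,0,0,0,0,0.5]
    - [0,0,0,0,0,0,0.5]
    - [0,0,0,0,0,0,0.5]
    - [0,0,0,0,0,0,0.5]
    - [0,0,0,0,0,0,0.5]

```text
clock: 20.35
position: [0.5564, 0.1675, 0.298]
tcp_rot: [-180.0, -0.1, 166.9]
ft_force: [0.2, -0.0, 0.8]
width: 0.502
finger_force: 0.0
```

Run:
```python
from h import *
st()
w=eyes.capture("wrist")[:,:,::-1];b=eyes.capture("scene")[:,:,::-1]
cv2.imwrite("pics/c6.png",np.hstack([cv2.resize(b[150:330,190:325],(375,500),interpolation=cv2.INTER_CUBIC),cv2.resize(w[100:340,220:420],(416,500))]))
```

```text
xs 504.0 ys 289.2 z 298.0 F_s [0.2 0.  0.8] [-1.7998e+02 -5.0000e-02  1.6695e+02] 20.35
```

View pics/c6.png

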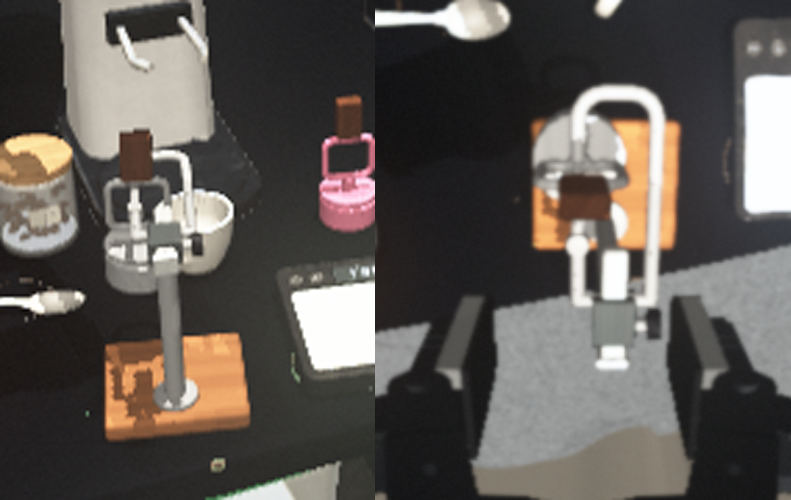

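The weight hangs by its ring on the gate-side wire (wrist crop (585,175)), upright, with the gripper well clear. I'll let it settle for a second and then hand in.

step_arm:
  rows:
    - [0,0,-0.02,0,0,0,0.5]
    - [0,0,0,0,0,0,0.5]
    - [0,0,0,0,0,0,0.5]
    - [0,0,0,0,0,0,0.5]
    - [0,0,0,0,0,0,0.5]

```text
clock: 20.95
position: [0.5561, 0.1674, 0.3177]
tcp_rot: [-180.0, -0.1, 167.0]
ft_force: [0.2, 0.4, 0.1]
width: 0.501
finger_force: 0.0
```

step_arm:
  rows:
    - [0,0,0,0,0,0,0.5]
    - [0,0,0,0,0,0,0.5]
    - [0,0,0,0,0,0,0.5]
    - [0,0,0,0,0,0,0.5]
    - [0,0,0,0,0,0,0.5]

```text
clock: 21.45
position: [0.5566, 0.1675, 0.3185]
tcp_rot: [-180.0, 0.0, 166.9]
ft_force: [-0.7, -0.6, 0.5]
width: 0.498
finger_force: 0.0
```

```bash
python3 -c "
from workcell import bot
print(bot.job_done())"
```

```text
the job is handed in; nothing more can be done
None
```

The check weight hangs freely on the snap hook: the gate shut behind its ring, held a tug of about 10 N, and I handed the job in at about 21 s.

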